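# Close a spring-loaded practice-tooth mould and hold it shut

### The arm

A 6-joint arm with a two-finger parallel gripper is mounted at the origin on the work surface. World frame = base frame: x ahead of the robot, y to its left, z up, the work surface at z = 0. Lengths are in mm, angles in degrees, forces in N, time in s.
With the tool pointing down it reaches from about 350 to 875 mm from the base axis. Payload 4.2 kg.
Tool frame: the origin (TCP) lies at the very end of the fingers, on their centre line; the grasp point (between the pads) lies 19 mm behind it; z points along the fingers, y is the direction in which the jaws open and shut (so a half turn about z gives the same grasp; the last joint's range is limited). The gripper opens to 85 mm and grips with 20 to 120 N. Pads are 22 mm wide; open, the fingers measure 114 mm over their backs; the gripper's body (76 mm by 85 mm) begins 54 mm behind the grasp point. The pads swing forward as they close: fully open they stand 13 mm farther back than shut.
Start: joints at [79.389, 22.042, 0.453, 0, -68.411, -14.817], TCP at [268.325, 564.447, 231.312] pointing down, gripper open.
Joint ranges: [-179.83, 179.83], [-69.29, 118.12], [-61.27, 80.66], [-181.25, 117.63], [-171.15, -9.14], [-177.46, 177.46]. Speed limits (degrees/s): [159.86, 159.86, 180, 180, 180, 180].

### API

Orientations are given as [roll, pitch, yaw] about the fixed x, y, z axes, in that order (R = Rz(yaw) Ry(pitch) Rx(roll)).
In Python, from station import ctrl gives the robot as it stands. The module is installed in compiled form; this text tells all that it offers.
- The arm moves only by the shell command python3 -m inch 'ROWS' [FORCE]. ROWS is a JSON object of lists of equal length, an entry for each row: "claw": the finger opening in m, from 0 to 0.0854; "slide": the shift along the tool's x, y, z in m, a list of three; "spin": the turn about the tool's z in degrees. In form: {"claw": [claw, ...], "slide": [[dx, dy, dz], ...], "spin": [spin, ...]}. A call has 1 to 12 rows; each row shifts and turns the pose as measured when the row begins, along the tool's axes as they then stand; what a row does not reach is not made up. A row lasts 1/10 s, in which the tool goes at most 50 mm and 8.59 degrees, less where a joint would pass 70% of its speed; a pose out of reach is approached as far as the arm can. A call with a gripper value outside its range is refused whole. The fingers move at their own pace and stop on an object; FORCE is the grip in N (left out, the last holds). Time passes only in rows, so rows that do not move let the fingers close. It gives the time, the measured TCP pose, the force and the opening at its end, in the units of the state.
- ctrl.read_state(): the state, without advancing time (a new reading comes with each control period).
- ctrl.get_image(name): name is "side" or "top" or "wrist"; returns a dict with "image" (400x640x3 uint8, red, green, blue), "K" (3x3 intrinsics, pixels), "eye" and "rotation" of the camera in the world. Camera axes: x right, y up, looking along -z (the intrinsics and any distortion apply to the point x, -y, -z); pixel columns grow to the right and rows downward; lengths in mm; the calibration is good to about 2 mm. A picture is of the moment at which its call begins. There is no depth.
- ctrl.job_done(): hands the job in, once; it reports no verdict.
Trained networks look in the newest picture that a camera, given by its name, has taken for a name from the list of things; names that differ only in an ending like _2 or _b are one class to them, and where a whole thing is asked for, a point or a joint stands for the part that bears it (a point fixed in the world has none). Each returns a list of dicts, best first, with "score" (0 to 1); they miss things now and then, are a little off and sometimes report something else, mostly with a low value. They report only what shows in the picture. A call takes as long as a camera call. They do not tell look-alikes from the thing itself.
- ctrl.masks_of(camera, query): "region" (400x640 bool, what is visible of it) and "bbox" ([left, top, width, height] in pixels, round what is visible of it).
The state is a dict: "clock": time; "qpos": joint angles; "qvel": joint speeds; "effort": joint torques, N m; "ee_pos": TCP position; "eef_rot": TCP orientation; "wrist_force": force on the tool from outside, world axes, zero at the start; "torque": the same for the moment, N m; "finger_gap": finger opening in mm.
Only numpy, scipy, OpenCV 4.12 (cv2) and the standard library are available. Lean on these libraries where they do the work, as an engineer would, in place of code of your own. Each camera call takes 0.05 s, during which the arm holds its last target.

### The job

Pick up the loose upper half of the metal casting mould, which has a grip rib on top, fit it onto the two dowels of the lower half that is bolted to the bench (wide hole on the thick dowel, narrow hole on the thin one), and push it down against the spring plate until the two faces meet all round. Finish while still holding the mould pressed shut: it springs open if you let go. Leave the cup, the glass dish, the tray and the handpiece alone.

Things in the scene. Friction and masses are not known exactly. Their poses are not given: they have to be found in the camera images.
- mould_base: Lower mould half, bolted down. Steel flange 136 x 90 x 10 mm; on it an aluminium block 104 x 64 mm, its top (the parting face) 40 mm above the bench, with a 12 x 24 mm lug at its +x end. Two upright dowels on the length axis, 34 mm either side of the centre; between them a 36 x 36 mm spring plate stands 6 mm proud. Origin: centre of the underside; x along the length to thick dowel and lug, z up.
- dowel_thick (a point): Foot of the thick dowel (diameter 14 mm), on its axis at the level of the parting face, 34 mm to +x of the lower half's centre. Both dowels stand 20 mm above the face; the lower 11 mm are straight, the upper 9 mm taper to a 5 mm wide tip.
- dowel_thin (a point): Foot of the thin dowel (diameter 9 mm), on its axis at the level of the parting face, 34 mm to -x of the lower half's centre.
- spring_plate (a joint): Travel of the spring plate, m: 0 = fully up (6 mm above the parting face), 0.006 = level with the face (mould shut, face on face). It pushes up with 7 N when up and about 15 N when level, so the upper half (0.32 to 0.48 kg) rests on it without shutting; 10 to 12 N of extra push shuts the mould.
- mould_top_center (a point): Centre of the loose upper half, 32 mm above its underside; it lies right way up on the bench. Aluminium plate 104 x 64 x 24 mm with a 12 x 24 mm lug at its +x end and two through holes; in its middle a grip rib 40 mm long (x), 22 wide (y), 40 high, its top 64 mm above the underside. x along the length to wide hole and lug; grip the rib across y from above; z up.
- hole_thick (a point): Centre of the wide hole (16 mm) at the underside of the upper half, 34 mm to +x of its centre. It belongs on the thick dowel.
- hole_thin (a point): Centre of the narrow hole (11 mm) at the underside of the upper half, 34 mm to -x of its centre. It belongs on the thin dowel.
- mould_top: The loose upper half itself; origin at the centre of its underside, same axes as its centre point.
- cup: Bystander: white plastic cup, 76 mm wide and 100 mm high; origin at the centre of its foot.
- dappen: Bystander: small glass dish, 44 mm wide, 34 mm high; origin at the centre of its foot.
- tray: Bystander: clear plastic open tray 70 x 130 x 28 mm; origin at the centre of its underside.
- handpiece: Bystander: white dental handpiece about 150 mm long and 20 mm thick, lying along its x; origin under its middle.
Mind the look-alikes: they are no part of the job. Leave any blue or red look-alike of the mould_base alone. What is shaped like the mould_top but green is not meant.

How it is judged:
By the outcome, as a careful person would: the job done as asked, in the order asked, and still so for the second after the job is handed in, while the arm keeps its last pose, push and grip.
It also fails if it takes over 42 s, if anything falls off the work surface, if the arm or the gripper's body presses on something with over 40 N, if the wrist force passes 120 N, or if a joint passes its speed limit or range.

## Working session

There is one attempt and no reset: what is moved stays moved. The work goes in short steps, Python scripts to look and compute and a shell command to move; the robot and the scene stay as the last step left them, time stands still between calls to the robot, and variables do not carry over. Pictures are saved under pics/ and viewed, and the job is handed in when it is done.

```bash
mkdir -p pics; python3 - <<'E'
from station import ctrl
import cv2,json
s=ctrl.read_state(); print(s)
for c in ["side","top","wrist"]:
    d=ctrl.get_image(c); cv2.imwrite(f"pics/{c}0.png",d["image"][:,:,::-1]); print(c,d["K"],d["eye"],d["rotation"],[k for k in d])
    for q in ["mould_base","mould_top"]:
        for m in ctrl.masks_of(c,q): print(c,q,round(m["score"],2),m["bbox"])
E
```

```text
{'clock': 0.0, 'qpos': array([ 7.93882891e+01,  2.20912285e+01,  3.79307338e-01, -2.74460906e-02,
       -6.84098370e+01, -1.48158838e+01]), 'qvel': array([-0.05099176, -0.04118934,  0.04482166,  0.00146185, -0.02024958,
        0.04596635]), 'effort': array([-5.39357297e-04, -3.92288911e+01,  1.88404423e+01,  4.18637216e+00,
       -4.65703473e-03, -8.37652209e-06]), 'ee_pos': array([268.10273262, 563.93654739, 230.21741791]), 'eef_rot': array([ 1.79875767e+02, -6.48460000e-03, -2.54377140e+01]), 'wrist_force': array([-0.0010464 , -0.12550025,  0.36933775]), 'torque': array([-0.0103316 , -0.01206631,  0.02215271]), 'finger_gap': 85.0246346370896}
side [[474.91236716   0.         317.14962723]
 [  0.         474.91236716 197.15044008]
 [  0.           0.           1.        ]] [ 233.88386009 -924.70940779  681.18766581] [ 58.79840358   1.31885616 -17.86800847] ['image', 'K', 'eye', 'rotation']
side mould_base 0.67 [303.5, 244.6, 72.3, 52.8]
side mould_base 0.61 [388.2, 282.1, 72.4, 71.2]
side mould_base 0.17 [270.8, 138.0, 32.3, 19.7]
side mould_top 0.76 [277.9, 155.6, 29.8, 32.9]
side mould_top 0.68 [275.7, 183.7, 43.4, 27.1]
top [[475.0491707    0.         327.07265328]
 [  0.         475.0491707  204.64119229]
 [  0.           0.           1.        ]] [ 481.83627176   62.46472218 1287.69336455] [  3.0062256   -0.77270514 -90.46360229] ['image', 'K', 'eye', 'rotation']
top mould_base 0.94 [380.7, 188.9, 53.8, 62.1]
top mould_base 0.72 [450.5, 149.5, 49.6, 54.6]
top mould_base 0.6 [382.2, 271.7, 57.1, 55.9]
top mould_top 0.63 [278.8, 198.3, 35.9, 48.2]
wrist [[299.62559936   0.         317.05459347]
 [  0.         299.62559936 200.25499804]
 [  0.           0.           1.        ]] [342.70929287 528.62260171 373.016215  ] [-1.88817562e+01 -5.72319279e-02 -1.15406052e+02] ['image', 'K', 'eye', 'rotation']
```

View pics/side0.png

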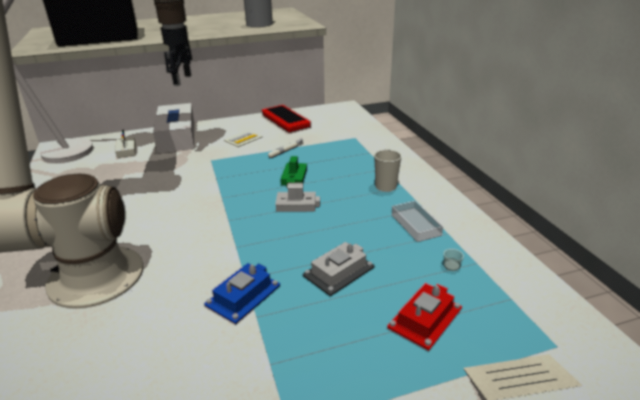

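View pics/top0.png

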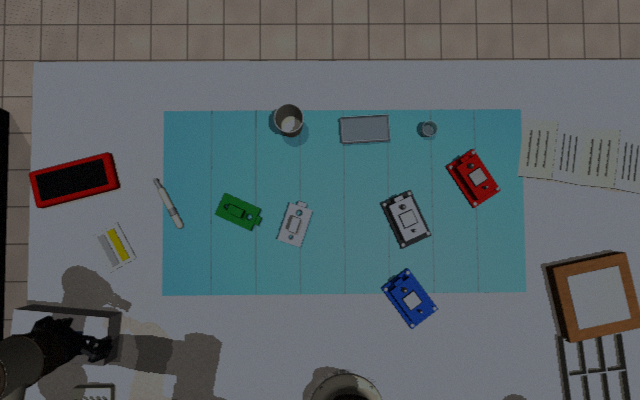

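```bash
python3 - <<'E'
import cv2
a=cv2.imread("pics/top0.png")[130:340,230:520]
cv2.imwrite("pics/topcrop.png",cv2.resize(a,None,fx=2.75,fy=2.75,interpolation=cv2.INTER_CUBIC))
E
```

```text
(no output)
```

View pics/topcrop.png

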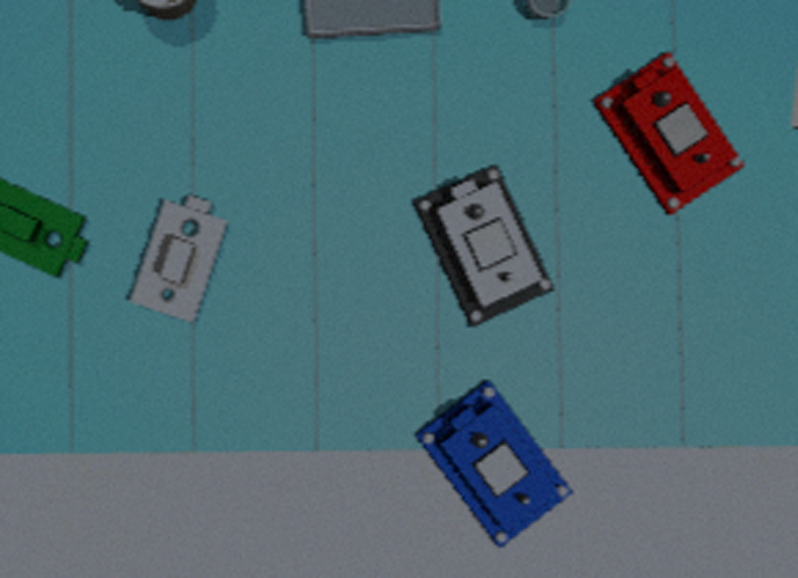

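The top view shows two candidates for the upper half: silver at (293,223) and green at (239,211). There are three for the lower half: silver at (405,219), blue at (409,297) and red at (472,177). The silver pair is the one meant, since the coloured ones are the look-alikes I was told to leave; the enlarged crop confirms it. In both silver parts the lug and thick end point to the far side, which is up in the image.

```bash
cat > h.py <<'E'
import numpy as np
from scipy.spatial.transform import Rotation as R
from scipy.optimize import least_squares
def cam(d): return np.array(d["K"]),np.array(d["eye"]),R.from_euler('xyz',d["rotation"],degrees=True).as_matrix()
def proj(c,P):
    K,e,M=c; p=(np.atleast_2d(P)-e)@M; return np.c_[K[0,0]*p[:,0]/-p[:,2]+K[0,2], K[1,1]*-p[:,1]/-p[:,2]+K[1,2]]
def back(c,uv,z):
    K,e,M=c; v=M@np.array([(uv[0]-K[0,2])/K[0,0],-(uv[1]-K[1,2])/K[1,1],-1]); return e+v*(z-e[2])/v[2]
def fit(c,loc,uv,x0):
    loc=np.array(loc,float);uv=np.array(uv,float)
    def w(x):
        t=np.deg2rad(x[2]);return np.c_[x[0]+np.cos(t)*loc[:,0]-np.sin(t)*loc[:,1],x[1]+np.sin(t)*loc[:,0]+np.cos(t)*loc[:,1],loc[:,2]]
    r=least_squares(lambda x:(proj(c,w(x))-uv).ravel(),x0); return r.x,(proj(c,w(r.x))-uv)
E
python3 - <<'E'
from h import *
from station import ctrl
c=cam(ctrl.get_image("top"))
f=lambda u,v:(230+u/2.75,130+v/2.75)
# top: corners z=24 : (+52,+32)?; image up=+x, left=+y
top=[((34,0,24),(190,228)),((-34,0,24),(168,295)),((52,32,24),(161,200)),((52,-32,24),(228,222)),((-52,32,24),(129,297)),((-52,-32,24),(193,321))]
x,r=fit(c,[a for a,b in top],[f(*b) for a,b in top],[500,120,0]);print(x,r.round(1).tolist())
base=[((34,0,60),(475,211)),((-34,0,60),(505,277)),((52,32,40),(437,208)),((52,-32,40),(496,178)),((-52,32,40),(483,308)),((-52,-32,40),(546,282))]
x,r=fit(c,[a for a,b in base],[f(*b) for a,b in base],[500,-150,0]);print(x,r.round(1).tolist())
E
```

```text
[495.37948213 131.03072073 -19.21341468] [[-0.1, -0.3], [-0.5, -0.4], [1.2, -0.4], [-0.4, -0.7], [0.1, 1.4], [-0.3, 0.5]]
[ 508.4456572  -167.15244651   24.20137335] [[0.9, -0.1], [1.2, -0.2], [-0.4, 0.2], [0.0, 1.1], [-0.4, -0.2], [-1.3, -0.9]]
```

```bash
python3 -m inch '{"claw":[0.085,0.085,0.085,0.085,0.085,0.085,0.085,0.085,0.085,0.085,0.085,0.085],"slide":[[0.035,0.026,0],[0.035,0.026,0],[0.035,0.026,0],[0.035,0.026,0],[0.035,0.026,0],[0.035,0.026,0],[0.035,0.026,0],[0.035,0.026,0],[0.035,0.026,0],[0.035,0.026,0],[0.035,0.026,0],[0,0,0]],"spin":[0,0,0,0,0,0,0,0,0,0,-6,0]}'
```

```text
clock: 1.7
ee_pos: [501.6, 127.3, 232.3]
eef_rot: [-179.7, -0.2, -18.8]
wrist_force: [-0.1, 0.8, -0.6]
finger_gap: 85.2
```

```bash
python3 -m inch '{"claw":[0.085],"slide":[[0,0,0]],"spin":[0]}'; python3 - <<'E'
from station import ctrl
from h import *
import cv2
d=ctrl.get_image("wrist"); cv2.imwrite("pics/w1.png",d["image"][:,:,::-1])
np.save("w1.npy",{k:d[k] for k in("K","eye","rotation")},allow_pickle=True)
print(d["eye"],d["rotation"],ctrl.read_state()["ee_pos"],ctrl.read_state()["eef_rot"])
c=cam(d);a=cv2.cvtColor(d["image"],cv2.COLOR_RGB2BGR)
t=np.deg2rad(-19.2)
for q in [(34,0,24),(-34,0,24),(52,32,24),(52,-32,24),(-52,32,24),(-52,-32,24),(20,11,64),(20,-11,64),(-20,11,64),(-20,-11,64)]:
    w=[495.4+np.cos(t)*q[0]-np.sin(t)*q[1],131+np.sin(t)*q[0]+np.cos(t)*q[1],q[2]]
    p=proj(c,w)[0];print(q,p.round(1))
E
```

```text
clock: 1.8
ee_pos: [501.9, 126.3, 232.3]
eef_rot: [-179.7, -0.2, -19.0]
wrist_force: [0.0, 0.4, -0.2]
finger_gap: 84.7
[579.05115445  98.60955444 374.69789495] [ -18.66638881    0.30624403 -108.97826918] [501.68040319 126.67259472 232.30477255] [-179.69279753   -0.2198829   -18.94356759]
(34, 0, 24) [315.8 149.3]
(-34, 0, 24) [315.7 204.2]
(52, 32, 24) [288.  133.5]
(52, -32, 24) [343.7 133.7]
(-52, 32, 24) [290.3 217.5]
(-52, -32, 24) [341.1 217.8]
(20, 11, 64) [305.1 168.5]
(20, -11, 64) [325.9 168.6]
(-20, 11, 64) [305.4 204.2]
(-20, -11, 64) [325.4 204.3]
```

View pics/w1.png

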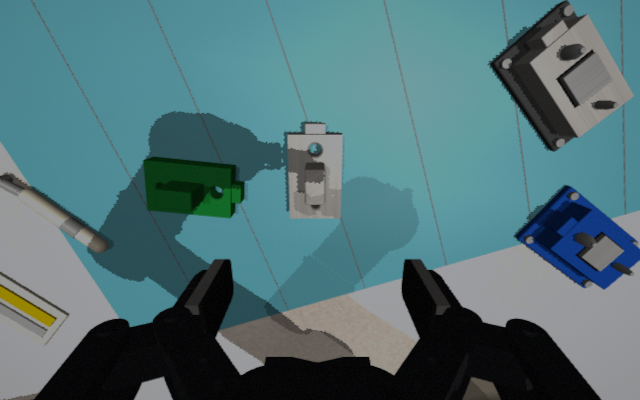

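The wrist view shows the silver upper half at (315,175) with its lug and wide hole up, matching the projection to about 1 px. The silver base is at (575,75) and the green look-alike at (190,188). I'll enlarge this to refine the fit.

```bash
python3 - <<'E'
import cv2
a=cv2.imread("pics/w1.png")
cv2.imwrite("pics/w1c.png",cv2.resize(a[110:230,265:365],None,fx=5,fy=5,interpolation=cv2.INTER_CUBIC))
cv2.imwrite("pics/w1b.png",cv2.resize(a[0:160,480:640],None,fx=3.7,fy=3.7,interpolation=cv2.INTER_CUBIC))
E
```

```text
(no output)
```

View pics/w1c.png

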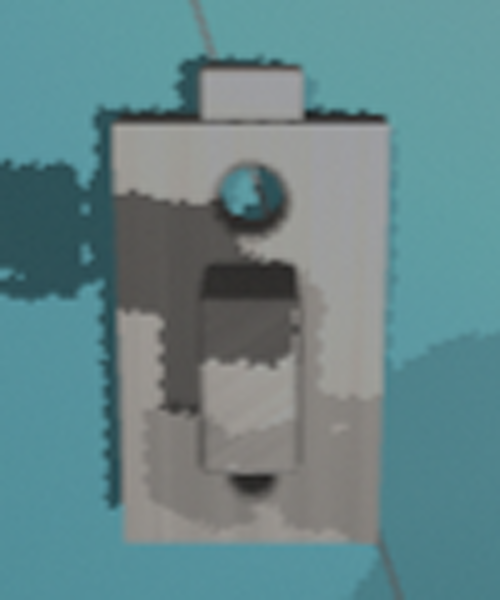

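```bash
python3 - <<'E'
from h import *
c=cam(np.load("w1.npy",allow_pickle=True).item())
P=[((52,32,24),(112,122)),((52,-32,24),(388,122)),((-52,32,24),(124,542)),((-52,-32,24),(380,543)),((20,11,64),(203,299)),((20,-11,64),(298,299)),((-20,11,64),(203,471)),((-20,-11,64),(299,471)),((34,0,24),(252,198))]
x,r=fit(c,[a for a,b in P],[(265+b[0]/5-.4,110+b[1]/5-.4) for a,b in P],[500,120,0]);print(x,r.round(1).tolist())
E
```

```text
[495.41058377 131.95960736 -18.90094993] [[0.0, -0.1], [0.5, -0.1], [0.4, -0.1], [-0.0, -0.3], [-1.1, -0.5], [0.7, -0.5], [-0.6, 0.7], [0.2, 0.7], [-0.1, 0.4]]
```

View pics/w1b.png

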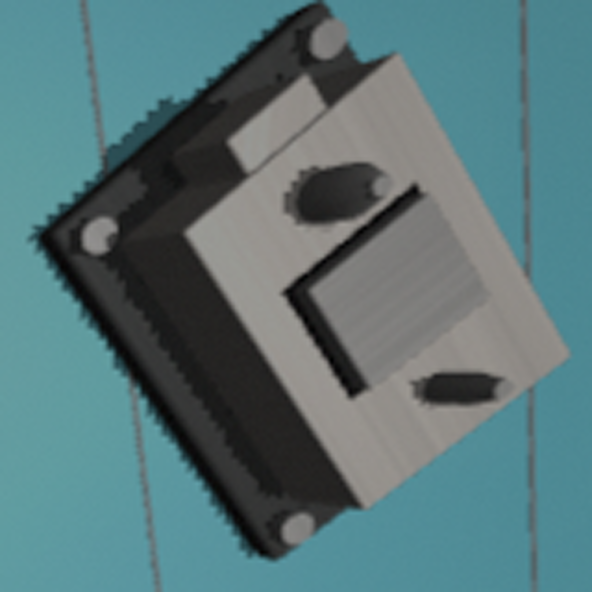

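```bash
python3 -m inch '{"claw":[0.085,0.085,0.085,0.085],"slide":[[-0.0077,-0.0031,0.03],[0,0,0.04],[0,0,0.04],[0,0,0]],"spin":[0,0,0,0]}'; python3 - <<'E'
from station import ctrl
import numpy as np
for i in range(3):
    s=ctrl.read_state(); print(s["ee_pos"],s["eef_rot"])
t=np.deg2rad(s["eef_rot"][2]);d=np.array([495.4,132.0])-s["ee_pos"][:2]
print(d@[np.cos(t),np.sin(t)],d@[np.sin(t),-np.cos(t)])
E
```

```text
clock: 2.25
ee_pos: [496.5, 137.8, 122.3]
eef_rot: [-179.3, -0.5, -18.7]
wrist_force: [-0.3, -0.2, -0.9]
finger_gap: 85.0
[496.48973849 137.817055   122.29858059] [-179.33222607   -0.5324546   -18.65562888]
[496.48973849 137.817055   122.29858059] [-179.33222607   -0.5324546   -18.65562888]
[496.48973849 137.817055   122.29858059] [-179.33222607   -0.5324546   -18.65562888]
0.8282740338042618 5.860001794896418
```

```bash
python3 -m inch '{"claw":[0.085,0.085],"slide":[[0.0008,0.0058,0],[0,0,0]],"spin":[0,0]}'; python3 -m inch '{"claw":[0.085],"slide":[[0,0,0]],"spin":[0]}'; python3 - <<'E'
from station import ctrl
import numpy as np
s=ctrl.read_state()
t=np.deg2rad(s["eef_rot"][2]);d=np.array([495.4,132.0])-s["ee_pos"][:2]
print(d@[np.cos(t),np.sin(t)],d@[np.sin(t),-np.cos(t)],s["qvel"])
E
```

```text
clock: 2.45
ee_pos: [496.2, 133.9, 124.5]
eef_rot: [-179.3, -0.7, -18.4]
wrist_force: [0.1, 0.5, -0.5]
finger_gap: 84.9
clock: 2.55
ee_pos: [497.2, 134.7, 126.5]
eef_rot: [-179.1, -0.8, -18.4]
wrist_force: [-0.1, 0.2, 0.8]
finger_gap: 85.1
-0.8782906878273604 3.1274423486495415 [ 0.18582053 -1.16508319  0.63161175 -0.01665516 -0.82959247  0.09873529]
```

```bash
for i in 1 2 3; do python3 -m inch '{"claw":[0.085],"slide":[[0,0,0]],"spin":[0]}'; done
```

```text
clock: 2.65
ee_pos: [498.1, 135.3, 128.2]
eef_rot: [-179.0, -0.9, -18.4]
wrist_force: [-0.2, 0.6, -0.5]
finger_gap: 85.0
clock: 2.75
ee_pos: [498.7, 135.6, 129.4]
eef_rot: [-178.9, -1.0, -18.4]
wrist_force: [0.5, -0.2, 0.2]
finger_gap: 85.1
clock: 2.85
ee_pos: [499.1, 135.8, 130.3]
eef_rot: [-178.8, -1.1, -18.4]
wrist_force: [-0.6, -0.5, 0.3]
finger_gap: 84.6
```

```bash
python3 - <<'E'
from station import ctrl
for i in range(4):
    s=ctrl.read_state(); print(s["clock"],s["ee_pos"].round(2),s["eef_rot"].round(2),s["qvel"].round(2)); ctrl.get_image("side")
E
python3 -m inch '{"claw":[0.085],"slide":[[0,0,0]],"spin":[0]}'
```

```text
2.85 [499.07 135.79 130.27] [-178.79   -1.11  -18.38] [ 0.03 -0.61  0.38  0.12 -0.2  -0.04]
2.9 [499.09 135.77 130.23] [-178.79   -1.11  -18.37] [ 0.07  0.33 -0.29 -0.03  0.18 -0.07]
2.95 [498.96 135.66 129.96] [-178.82   -1.09  -18.38] [ 0.05  0.34 -0.32 -0.11 -0.03 -0.04]
3.0 [498.8 135.6 129.7] [-178.85   -1.06  -18.38] [ 0.03  0.37 -0.16 -0.01  0.06  0.05]
clock: 3.15
ee_pos: [498.6, 135.5, 129.4]
eef_rot: [-178.9, -1.0, -18.4]
wrist_force: [-0.6, 0.4, 1.2]
finger_gap: 85.0
```

```bash
cat >> h.py <<'E'
def to(target,yaw=None):
    from station import ctrl
    s=ctrl.read_state(); M=R.from_euler('xyz',s["eef_rot"],degrees=True).as_matrix()
    print("pos",s["ee_pos"].round(1),"rot",s["eef_rot"].round(2),"F",np.round(s["wrist_force"],1),"gap",round(s["finger_gap"],1),"t",s["clock"])
    print("slide mm",(M.T@(np.array(target)-s["ee_pos"])).round(1), "spin",None if yaw is None else round(s["eef_rot"][2]-yaw,2))
E
python3 -c "
from h import *;to([495.4,132,31],-18.9)"
```

```text
pos [498.6 135.5 129.4] rot [-178.87   -1.04  -18.39] F [-0.6  0.4  1.2] gap 85.0 t 3.15
slide mm [-3.7  6.2 98.3] spin 0.51
```

```bash
python3 -m inch '{"claw":[0.085,0.085,0.085,0.085,0.085,0.085],"slide":[[-0.001,0.002,0.015],[-0.001,0.002,0.015],[-0.001,0.001,0.015],[-0.001,0.001,0.01],[0,0,0.005],[0,0,0]],"spin":[0.5,0,0,0,0,0]}'; python3 -c "
from h import *;to([495.4,132,31],-18.9)"
```

```text
clock: 3.75
ee_pos: [495.1, 132.0, 67.4]
eef_rot: [-178.8, -1.1, -18.9]
wrist_force: [0.2, 0.3, 0.3]
finger_gap: 84.9
pos [495.1 132.   67.4] rot [-178.81   -1.1   -18.89] F [0.2 0.3 0.3] gap 84.9 t 3.75
slide mm [-0.4  0.7 36.4] spin 0.01
```

```bash
python3 -m inch '{"claw":[0.085,0.085,0.085,0.085,0.085,0.085],"slide":[[0,0,0.01],[0,0,0.01],[0,0,0.01],[0,0,0.006],[0,0,0.002],[0,0,0]],"spin":[0,0,0,0,0,0]}'; python3 -c "
from h import *;to([495.4,132,31],-18.9)"
```

```text
clock: 4.35
ee_pos: [497.2, 133.2, 27.0]
eef_rot: [-178.7, -1.2, -18.9]
wrist_force: [-0.0, -0.1, -0.1]
finger_gap: 85.3
pos [497.2 133.2  27. ] rot [-178.74   -1.19  -18.87] F [-0.  -0.1 -0.1] gap 85.3 t 4.35
slide mm [-1.3  1.6 -4.1] spin 0.03
```

```bash
python3 -m inch '{"claw":[0.085,0.085,0.085],"slide":[[-0.0013,0.0016,-0.006],[0,0,0],[0,0,0]],"spin":[0,0,0]}'; python3 -c "
from h import *;to([495.4,132,31],-18.9)"
```

```text
clock: 4.65
ee_pos: [495.6, 132.2, 34.1]
eef_rot: [-178.7, -1.2, -18.9]
wrist_force: [-0.2, -0.5, 0.3]
finger_gap: 85.0
pos [495.6 132.2  34.1] rot [-178.67   -1.25  -18.86] F [-0.2 -0.5  0.3] gap 85.0 t 4.65
slide mm [-0.2  0.3  3.1] spin 0.04
```

```bash
python3 -m inch '{"claw":[0.04,0.02,0.01,0.01,0.01,0.01,0.01],"slide":[[0,0,0.001],[0,0,0],[0,0,0],[0,0,0],[0,0,0],[0,0,0],[0,0,0]],"spin":[0,0,0,0,0,0,0]}' 90; python3 -c "
from h import *;to([495.4,132,31],-18.9)"
```

```text
clock: 5.35
ee_pos: [496.2, 132.4, 34.4]
eef_rot: [-178.6, -1.3, -18.8]
wrist_force: [0.4, 0.2, 1.0]
finger_gap: 20.8
pos [496.2 132.4  34.4] rot [-178.6    -1.32  -18.85] F [0.4 0.2 1. ] gap 20.8 t 5.35
slide mm [-0.7  0.7  3.4] spin 0.05
```

```bash
python3 -m inch '{"claw":[0.01,0.01,0.01,0.01,0.01,0.01,0.01,0.01,0.01],"slide":[[0,0,-0.01],[0,0,-0.02],[0,0,-0.02],[0,0,-0.025],[0,0,-0.025],[0,0,-0.02],[0,0,-0.01],[0,0,0],[0,0,0]],"spin":[0,0,0,0,0,0,0,0,0]}'; python3 -c "
from h import *;to([508.4,-167.2,190],24.2)"
```

```text
clock: 6.25
ee_pos: [485.8, 127.6, 165.1]
eef_rot: [-179.2, -0.5, -19.1]
wrist_force: [0.6, 0.2, -3.3]
finger_gap: 20.6
pos [485.8 127.6 165.1] rot [-179.16   -0.54  -19.07] F [ 0.6  0.2 -3.3] gap 20.6 t 6.25
slide mm [117.9 270.8 -27.8] spin -43.27
```

```bash
python3 -m inch '{"claw":[0.01,0.01,0.01,0.01,0.01,0.01,0.01,0.01,0.01],"slide":[[0.0147,0.0338,-0.004],[0.0147,0.0338,-0.004],[0.0147,0.0338,-0.004],[0.0147,0.0338,-0.004],[0.0147,0.0338,-0.004],[0.0147,0.0338,-0.004],[0.0147,0.0338,-0.004],[0,0,0],[0,0,0]],"spin":[0,0,0,0,0,0,0,0,0]}'; python3 -m inch '{"claw":[0.01,0.01,0.01,0.01,0.01,0.01,0.01,0.01,0.01],"slide":[[0,0,0],[0,0,0],[0,0,0],[0,0,0],[0,0,0],[0,0,0],[0,0,0],[0,0,0],[0,0,0]],"spin":[-6,-6,-6,-6,-6,-6,-6,0,0]}';python3 -c "
from h import *;to([508.4,-167.2,190],24.2)"
```

```text
clock: 7.15
ee_pos: [499.8, -139.1, 177.1]
eef_rot: [-179.7, 0.9, -19.0]
wrist_force: [-0.8, 0.8, -4.7]
finger_gap: 20.6
clock: 8.05
ee_pos: [494.4, -130.7, 167.1]
eef_rot: [-178.6, 1.4, 25.1]
wrist_force: [0.4, -0.3, -3.9]
finger_gap: 20.6
pos [ 494.4 -130.7  167.1] rot [-178.58    1.41   25.1 ] F [ 0.4 -0.3 -3.9] gap 20.6 t 8.05
slide mm [ -3.4  38.4 -23.8] spin 0.9
```

```bash
python3 - <<'E'
from station import ctrl
from h import *
import cv2
for k in ["wrist","top","side"]:
    d=ctrl.get_image(k); cv2.imwrite(f"pics/{k}2.png",d["image"][:,:,::-1])
    np.save(f"{k}2.npy",{k:d[k] for k in("K","eye","rotation")},allow_pickle=True)
    s=ctrl.read_state();print(s["ee_pos"],s["eef_rot"])
E
```

```text
[ 494.39886304 -130.74619887  167.08501229] [-178.57057803    1.41131155   25.10911045]
[ 494.49961512 -130.96811622  167.27546825] [-178.584531      1.39609542   25.11521659]
[ 494.68130319 -131.14688883  167.50192578] [-178.60304593    1.37007394   25.12630281]
```

View pics/wrist2.png

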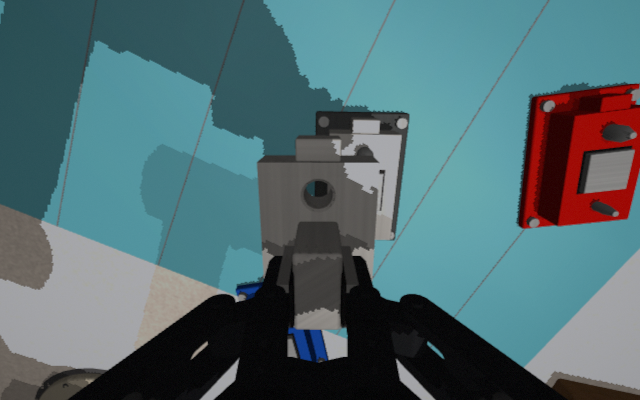

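View pics/side2.png

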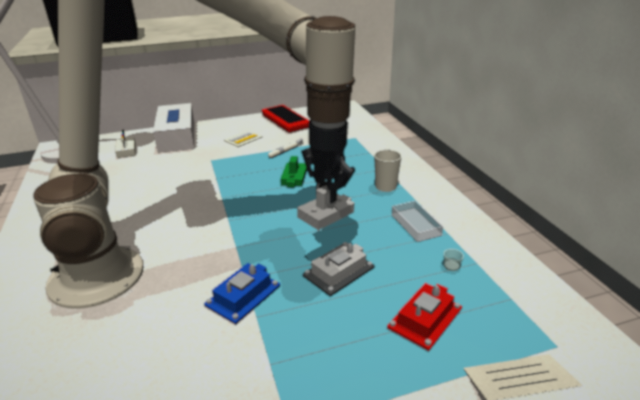

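```bash
python3 - <<'E'
from h import *
import cv2
c=cam(np.load("w1.npy",allow_pickle=True).item())
B=[((52,32,40),(185,235)),((52,-32,40),(400,55)),((-52,32,40),(365,508)),((-52,-32,40),(570,353)),((18,18,46),(310,290)),((18,-18,46),(425,192)),((-18,18,46),(362,390)),((-18,-18,46),(490,296)),((34,0,60),(381,185)),((-34,0,60),(503,388))]
x,r=fit(c,[a for a,b in B],[(480+b[0]/3.7-.4,b[1]/3.7-.4) for a,b in B],[500,-150,20]);print(x,r.round(1).tolist())
a=cv2.imread("pics/wrist2.png")
cv2.imwrite("pics/w2c.png",cv2.resize(a[100:250,240:420],None,fx=4,fy=4,interpolation=cv2.INTER_CUBIC))
a=cv2.imread("pics/top0.png")
cv2.imwrite("pics/t0c.png",cv2.resize(a[180:260,370:440],None,fx=7,fy=7,interpolation=cv2.INTER_CUBIC))
E
```

```text
[ 508.77772928 -165.0212281    24.25614092] [[-1.1, -0.7], [-0.8, -1.5], [-0.2, 1.1], [0.7, 0.7], [-1.2, 0.2], [0.9, -0.3], [1.9, 0.3], [0.1, 0.2], [-0.1, 0.2], [-0.2, 0.4]]
```

View pics/w2c.png

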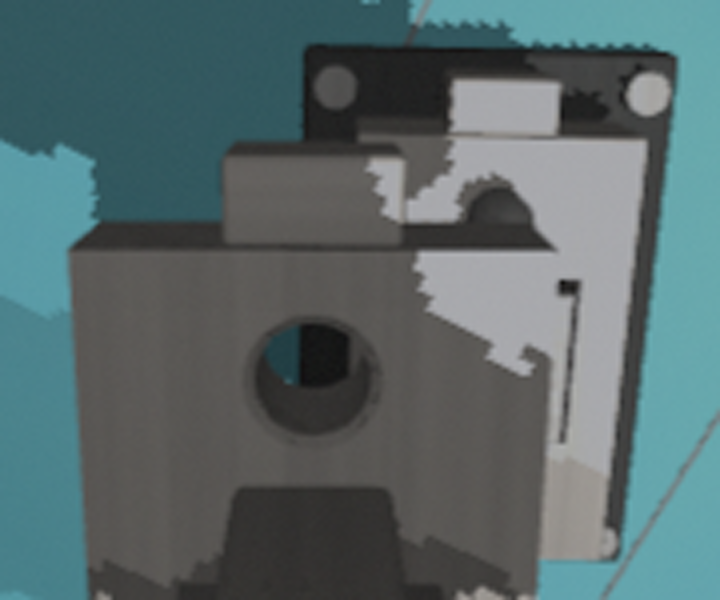

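View pics/t0c.png

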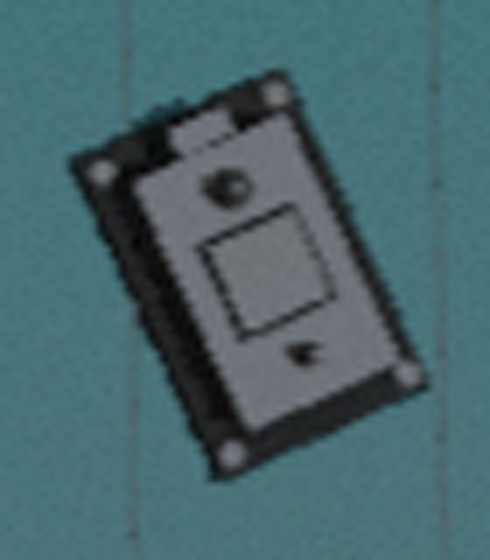

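```bash
python3 - <<'E'
from h import *
L=lambda n:cam(np.load(n,allow_pickle=True).item())
from station import ctrl
import pickle
T=[((68,-45,10),(278,72)),((68,45,10),(72,163)),((-68,-45,10),(428,385)),((-68,45,10),(218,480)),((52,-32,40),(290,112)),((52,32,40),(137,183)),((-52,-32,40),(402,365)),((-52,32,40),(258,432)),((18,-18,40),(295,206)),((18,18,40),(200,248)),((-18,-18,40),(336,296)),((-18,18,40),(243,340))]
x,r=fit(L("top2.npy"),[a for a,b in T],[(370+b[0]/7-.4,180+b[1]/7-.4) for a,b in T],[500,-150,20]);print(x,r.round(1).tolist())
W=[((68,45,10),(305,47)),((68,-45,10),(675,55)),((52,32,40),(357,132)),((52,-32,40),(648,138)),((-52,-32,40),(603,560)),((-68,-45,10),(620,560))]
W=W[:5]
x,r=fit(L("wrist2.npy"),[a for a,b in W],[(240+b[0]/4-.4,100+b[1]/4-.4) for a,b in W],[500,-150,20]);print(x,r.round(1).tolist())
# held part: pose in tool frame, at first wrist2 time
p=np.array([494.4,-130.75,167.1]);M=R.from_euler('xyz',[-178.57,1.411,25.109],degrees=True).as_matrix()
H=[((52,32,24),(72,250)),((52,-32,24),(555,250)),((34,0,24),(313,380)),((52,32,0),(105,222))][:3]
c=L("wrist2.npy");loc=np.array([h[0] for h in H],float);uv=np.array([(240+b[0]/4-.4,100+b[1]/4-.4) for a,b in H])
def w(x):
    # part frame in tool frame: flipped about x (z_part=-z_tool), origin at tool (x0,y0,z0)
    Rp=R.from_euler('zx',[x[2],180],degrees=True).as_matrix()
    return p+(M@((Rp@loc.T).T+[x[0],x[1],x[3]]).T).T
for z0 in (32,34,36):
    r=least_squares(lambda x:(proj(c,w([*x,z0]))-uv).ravel(),[0,0,0]);print(z0,r.x,r.fun.round(1))
E
```

```text
[ 508.99503089 -167.28147434   24.09955496] [[0.9, -0.9], [0.2, -0.1], [0.9, 0.2], [0.6, 0.6], [-0.5, -0.0], [-0.6, -0.1], [0.2, -0.3], [-1.2, 0.3], [-0.6, 0.5], [0.6, 0.1], [-0.7, 0.0], [0.3, -0.5]]
[ 508.5573532  -165.80011851   24.35524615] [[-1.0, -0.0], [1.5, -0.6], [-0.4, 0.3], [0.2, -0.0], [-0.2, 0.7]]
32 [-0.10334951  0.03260392 -0.00214054] [-2.8 -0.3  2.7 -0.3  0.1  1. ]
34 [-0.56401899  0.03986028 -0.00142473] [-1.9 -0.2  1.9 -0.2  0.1  0.7]
36 [-1.02538662e+00  4.71009134e-02 -7.30598079e-04] [-1.1 -0.1  1.1 -0.1  0.1  0.3]
```

```bash
python3 - <<'E'
from h import *
for n,pos,e in [("start",(268,564),(179.876,0,-25.4)),("w1",(501,126),(-179.7,-.22,-18.9)),("down",(496,138),(-179.3,-.53,-18.7)),("still",(499,136),(-178.79,-1.11,-18.4)),("grasp",(496,132),(-178.6,-1.32,-18.85)),("lift",(486,128),(-179.16,-.54,-19.07)),("lat",(500,-139),(-179.7,.9,-19)),("spin",(494,-131),(-178.58,1.41,25.1))]:
    M=R.from_euler('xyz',e,degrees=True).as_matrix(); z=M[:,2]; u=np.array(pos)/np.hypot(*pos)
    print(n,"toolz radial deg",np.degrees(z[:2]@u).round(2),"tang",np.degrees(z[:2]@[-u[1],u[0]]).round(2),"up in tool",np.degrees(M[2,:2]).round(2))
E
python3 -m inch '{"claw":[0.01],"slide":[[0,0,0]],"spin":[0]}';python3 -c "
from h import *;to([509.3,-165.2,140],24.3)"
```

```text
start toolz radial deg -0.12 tang -0.0 up in tool [-0.    0.12]
w1 toolz radial deg 0.35 tang 0.13 up in tool [ 0.22 -0.3 ]
down toolz radial deg 0.83 tang 0.28 up in tool [ 0.53 -0.7 ]
still toolz radial deg 1.59 tang 0.39 up in tool [ 1.11 -1.21]
grasp toolz radial deg 1.87 tang 0.43 up in tool [ 1.32 -1.4 ]
lift toolz radial deg 0.92 tang 0.4 up in tool [ 0.54 -0.84]
lat toolz radial deg -0.88 tang 0.35 up in tool [-0.9 -0.3]
spin toolz radial deg -1.99 tang 0.18 up in tool [-1.41 -1.42]
clock: 8.3
ee_pos: [494.7, -131.1, 167.5]
eef_rot: [-178.6, 1.4, 25.1]
wrist_force: [0.0, -0.4, -3.7]
finger_gap: 20.8
pos [ 494.7 -131.1  167.5] rot [-178.61    1.37   25.08] F [ 0.  -0.4 -3.7] gap 20.8 t 8.3
slide mm [-0.6 37.7 26.6] spin 0.78
```

```bash
python3 -m inch '{"claw":[0.01,0.01,0.01,0.01,0.01,0.01,0.01,0.01,0.01,0.01,0.01,0.01],"slide":[[0,0.004,-0.005],[0,0.004,-0.005],[0,0.004,-0.005],[0,0.004,-0.005],[0,0.004,-0.005],[0,0.004,-0.005],[0,0.004,-0.005],[0,0.004,-0.005],[0,0.004,-0.005],[0,0,-0.005],[0,0,-0.003],[0,0,0]],"spin":[0.8,0,0,0,0,0,0,0,0,0,0,0]}'; python3 -c "
from h import *;to([509.3,-165.2,140],24.3)"
```

```text
clock: 9.5
ee_pos: [513.0, -168.4, 225.1]
eef_rot: [-178.7, 1.3, 24.1]
wrist_force: [-0.1, 0.1, -3.1]
finger_gap: 20.7
pos [ 513.  -168.4  225.1] rot [-178.69    1.3    24.06] F [-0.1  0.1 -3.1] gap 20.7 t 9.5
slide mm [-0.1 -2.5 85.2] spin -0.24
```

Slow motion kept the tilt unchanged. A brisk descent should correct the tilt along the part's length.

```bash
python3 -m inch '{"claw":[0.01,0.01,0.01,0.01,0.01],"slide":[[0,0,0.045],[0,0,0.045],[0,0,0],[0,0,0],[0,0,0]],"spin":[0,0,0,0,0]}'; python3 -c "
from h import *;to([509.3,-165.2,140],24.3)"; python3 -m inch '{"claw":[0.01,0.01,0.01],"slide":[[0,0,0],[0,0,0],[0,0,0]],"spin":[0,0,0]}'; python3 -c "
from h import *;to([509.3,-165.2,140],24.3)"
```

```text
clock: 10.0
ee_pos: [513.3, -167.5, 137.6]
eef_rot: [-179.0, 1.0, 24.2]
wrist_force: [0.4, 0.4, -2.8]
finger_gap: 20.7
pos [ 513.3 -167.5  137.6] rot [-178.98    0.95   24.18] F [ 0.4  0.4 -2.8] gap 20.7 t 10.0
slide mm [-2.8 -3.8 -2.3] spin -0.12
clock: 10.3
ee_pos: [516.6, -167.9, 142.7]
eef_rot: [-179.3, 0.5, 24.2]
wrist_force: [0.2, -0.2, -3.2]
finger_gap: 20.6
pos [ 516.6 -167.9  142.7] rot [-179.27    0.47   24.24] F [ 0.2 -0.2 -3.2] gap 20.6 t 10.3
slide mm [-5.5 -5.4  2.8] spin -0.06
```

```bash
python3 -m inch '{"claw":[0.01,0.01,0.01,0.01,0.01,0.01,0.01,0.01,0.01,0.01,0.01,0.01],"slide":[[-0.0005,-0.0005,-0.005],[-0.0005,-0.0005,-0.005],[-0.0005,-0.0005,-0.005],[-0.0005,-0.0005,-0.005],[-0.0005,-0.0005,-0.005],[-0.0005,-0.0005,-0.006],[-0.0005,-0.0005,-0.006],[-0.0005,-0.0005,-0.006],[-0.0005,-0.0005,-0.005],[-0.0005,-0.0005,-0.005],[0,0,-0.003],[0,0,0]],"spin":[0,0,0,0,0,0,0,0,0,0,0,0]}'; python3 -m inch '{"claw":[0.01,0.01,0.01,0.01,0.01,0.01,0.01,0.01],"slide":[[0,0,0.045],[0,0,0.045],[0,0,0],[0,0,0],[0,0,0],[0,0,0],[0,0,0],[0,0,0]],"spin":[0,0,0,0,0,0,0,0]}'; python3 -c "
from h import *;to([509.3,-165.2,120],24.3)"
python3 - <<'E'
from station import ctrl
from h import *
import cv2
for k in ["wrist","side"]:
    d=ctrl.get_image(k); cv2.imwrite(f"pics/{k}3.png",d["image"][:,:,::-1])
    np.save(f"{k}3.npy",{k:d[k] for k in("K","eye","rotation")},allow_pickle=True)
a=cv2.imread("pics/side3.png")
cv2.imwrite("pics/s3c.png",cv2.resize(a[180:310,280:400],None,fx=5,fy=4.6,interpolation=cv2.INTER_CUBIC))
E
```

```text
clock: 11.5
ee_pos: [510.6, -165.7, 206.0]
eef_rot: [-179.4, 0.3, 24.2]
wrist_force: [-0.1, -1.1, -3.8]
finger_gap: 20.9
clock: 12.3
ee_pos: [516.5, -166.2, 123.1]
eef_rot: [-180.0, -0.5, 24.4]
wrist_force: [1.4, -0.4, -2.8]
finger_gap: 20.7
pos [ 516.5 -166.2  123.1] rot [-179.96   -0.52   24.36] F [ 1.4 -0.4 -2.8] gap 20.7 t 12.3
slide mm [-6.1 -3.9  3.1] spin 0.06
```

View pics/s3c.png

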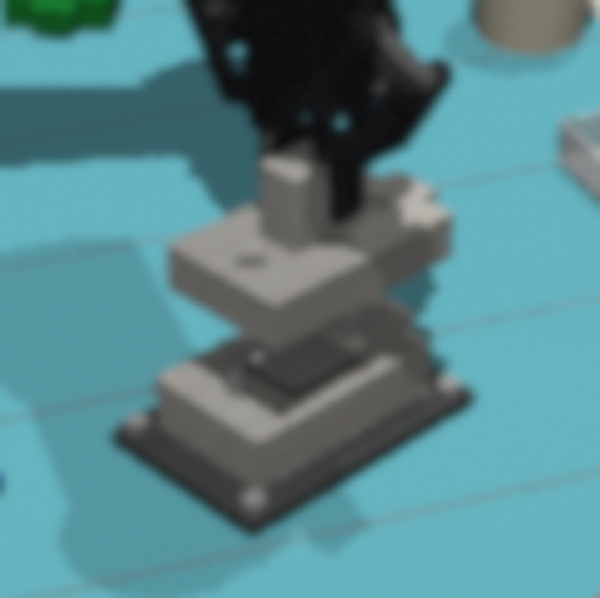

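View pics/wrist3.png

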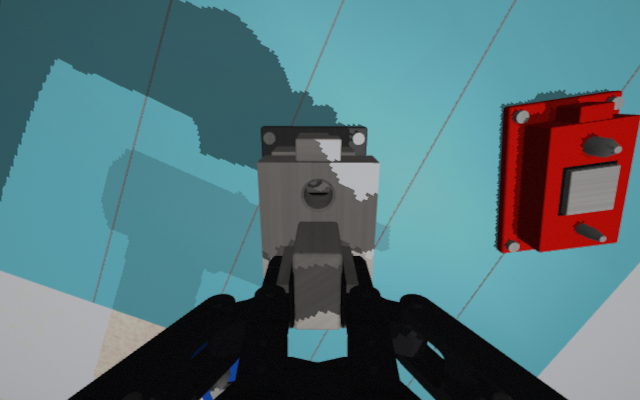

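```bash
python3 - <<'E'
import cv2
a=cv2.imread("pics/wrist3.png")
cv2.imwrite("pics/w3c.png",cv2.resize(a[115:265,245:395],None,fx=5,fy=5,interpolation=cv2.INTER_CUBIC)[:600])
E
```

```text
(no output)
```

View pics/w3c.png

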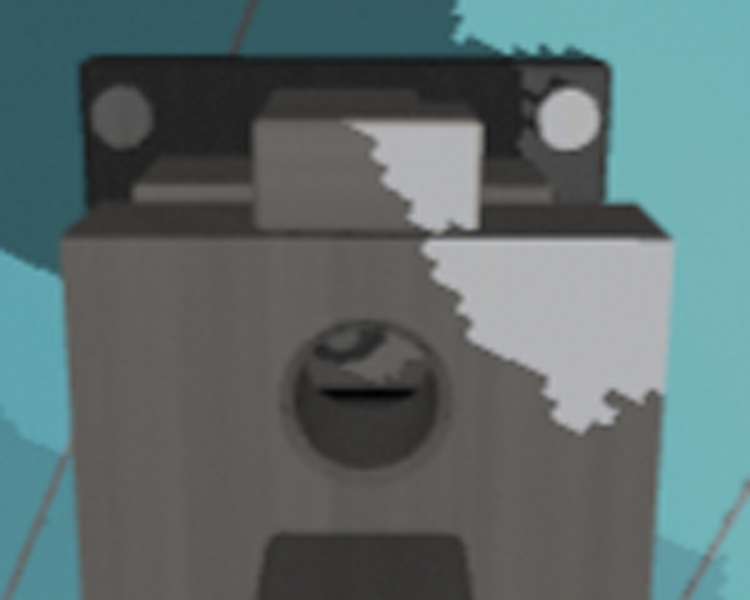

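```bash
python3 - <<'E'
from h import *
c=cam(np.load("wrist3.npy",allow_pickle=True).item())
f=lambda b:(245+b[0]/5-.4,115+b[1]/5-.4)
W=[((68,45,10),(82,62)),((68,-45,10),(608,62)),((52,32,40),(133,190)),((52,-32,40),(552,190))]
x,r=fit(c,[a for a,b in W],[f(b) for a,b in W],[500,-150,20]);print("base",x,r.round(1).tolist())
from scipy.optimize import least_squares
H=[((52,32,24),(62,240)),((52,-32,24),(672,240)),((34,0,24),(367,400)),((52,32,0),(95,205)),((52,-32,0),(635,207))]
loc=np.array([h[0] for h in H],float);uv=np.array([f(h[1]) for h in H])
g=lambda x,pitch:R.from_euler('zyx',[x[2],pitch,0],degrees=True).apply(loc)+[x[0],x[1],x[3]]
for pitch in (-1,0,1,2):
    r=least_squares(lambda x:(proj(c,g(x,pitch))-uv).ravel(),[510,-165,24,90]);print("part pitch",pitch,r.x.round(2),r.fun.round(1),round(r.cost,2))
to([509.3,-165.2,120],24.3)
E
```

```text
base [ 508.07976004 -166.32076646   24.38044375] [[-1.5, 0.3], [1.4, 0.3], [-0.5, -0.2], [0.6, -0.2]]
part pitch -1 [ 515.33 -166.91   24.42   85.98] [-0.3  0.5 -0.2  0.6 -0.3  1.1  1.  -1.1 -0.2 -1.4] 3.05
part pitch 0 [ 515.07 -166.85   24.32   86.92] [-0.2  0.2  0.   0.3 -0.2  1.   0.8 -0.7 -0.4 -1. ] 1.79
part pitch 1 [ 514.83 -166.8    24.23   87.86] [-0.2 -0.1  0.2  0.  -0.   0.9  0.6 -0.3 -0.6 -0.6] 1.09
part pitch 2 [ 514.59 -166.75   24.14   88.81] [-0.1 -0.4  0.3 -0.2  0.1  0.8  0.4  0.  -0.8 -0.2] 0.96
pos [ 516.3 -166.2  122.9] rot [-179.94   -0.5    24.36] F [ 0.5 -0.1 -4.3] gap 20.6 t 12.4
slide mm [-6.  -3.8  2.8] spin 0.06
```

```bash
python3 -m inch '{"claw":[0.01,0.01,0.01,0.01,0.01],"slide":[[-0.003,-0.002,0.004],[-0.002,-0.002,0.004],[-0.001,0,0.004],[0,0,0.002],[0,0,0]],"spin":[0,0,0,0,0]}'; python3 -c "
from h import *;to([509.8,-165.4,100],24.3)"
```

```text
clock: 12.9
ee_pos: [507.9, -164.8, 107.4]
eef_rot: [-179.9, -0.5, 24.3]
wrist_force: [-0.4, 0.4, -3.2]
finger_gap: 20.8
pos [ 507.9 -164.8  107.4] rot [-179.9    -0.45   24.35] F [-0.4  0.4 -3.2] gap 20.8 t 12.9
slide mm [1.4 1.4 7.4] spin 0.05
```

```bash
python3 -m inch '{"claw":[0.01,0.01,0.01],"slide":[[0.0014,0.001,0.004],[0,0,0.002],[0,0,0]],"spin":[0,0,0]}'; python3 -c "
from h import *;to([509.8,-165.4,90],24.3)"; python3 -m inch '{"claw":[0.01,0.01],"slide":[[0,0,0],[0,0,0]],"spin":[0,0]}'; python3 -c "
from h import *;to([509.8,-165.4,90],24.3)"
```

```text
clock: 13.2
ee_pos: [510.1, -165.2, 100.7]
eef_rot: [-179.9, -0.5, 24.4]
wrist_force: [0.3, 0.0, -4.0]
finger_gap: 21.1
pos [ 510.1 -165.2  100.7] rot [-179.91   -0.45   24.35] F [ 0.3  0.  -4. ] gap 21.1 t 13.2
slide mm [-0.5  0.1 10.7] spin 0.05
clock: 13.4
ee_pos: [510.3, -165.2, 100.7]
eef_rot: [-179.9, -0.4, 24.4]
wrist_force: [0.9, 0.2, -2.7]
finger_gap: 20.4
pos [ 510.3 -165.2  100.7] rot [-179.92   -0.45   24.36] F [ 0.9  0.2 -2.7] gap 20.4 t 13.4
slide mm [-0.6  0.  10.7] spin 0.06
```

Stable and aligned. I'll descend slowly onto the dowels.

```bash
python3 -m inch '{"claw":[0.01,0.01,0.01,0.01],"slide":[[-0.0005,0,0.003],[0,0,0.003],[0,0,0.002],[0,0,0]],"spin":[0,0,0,0]}'; python3 -c "
from h import *;to([509.8,-165.4,85],24.3)"
```

```text
clock: 13.8
ee_pos: [509.9, -165.4, 92.2]
eef_rot: [-179.9, -0.5, 24.4]
wrist_force: [-0.2, -0.0, -3.4]
finger_gap: 20.8
pos [ 509.9 -165.4   92.2] rot [-179.93   -0.47   24.36] F [-0.2 -0.  -3.4] gap 20.8 t 13.8
slide mm [-0.2 -0.   7.2] spin 0.06
```

```bash
python3 -m inch '{"claw":[0.01,0.01,0.01],"slide":[[0,0,0.003],[0,0,0.002],[0,0,0]],"spin":[0,0,0]}'; python3 -m inch '{"claw":[0.01,0.01],"slide":[[0,0,0.002],[0,0,0]],"spin":[0,0]}'; python3 -m inch '{"claw":[0.01,0.01],"slide":[[0,0,0.002],[0,0,0]],"spin":[0,0]}'; python3 -c "
from h import *;to([509.8,-165.4,85],24.3)"
```

```text
clock: 14.1
ee_pos: [510.0, -165.4, 86.7]
eef_rot: [-179.9, -0.5, 24.4]
wrist_force: [-0.1, 0.6, -3.8]
finger_gap: 20.6
clock: 14.3
ee_pos: [510.0, -165.4, 84.5]
eef_rot: [-179.9, -0.5, 24.4]
wrist_force: [-0.4, -0.5, -3.3]
finger_gap: 20.9
clock: 14.5
ee_pos: [510.1, -165.4, 82.4]
eef_rot: [-179.9, -0.5, 24.4]
wrist_force: [1.0, 0.3, -3.8]
finger_gap: 20.8
pos [ 510.1 -165.4   82.4] rot [-179.93   -0.47   24.36] F [ 1.   0.3 -3.8] gap 20.8 t 14.5
slide mm [-0.2 -0.1 -2.6] spin 0.06
```

```bash
for i in 1 2 3 4; do python3 -m inch '{"claw":[0.01,0.01],"slide":[[0,0,0.002],[0,0,0]],"spin":[0,0]}'; done
```

```text
clock: 14.7
ee_pos: [510.5, -165.4, 80.5]
eef_rot: [-180.0, -0.5, 24.4]
wrist_force: [0.7, 0.3, -3.5]
finger_gap: 20.7
clock: 14.9
ee_pos: [510.8, -165.5, 79.9]
eef_rot: [180.0, -0.5, 24.4]
wrist_force: [-1.9, 1.7, 3.2]
finger_gap: 20.9
clock: 15.1
ee_pos: [510.7, -165.6, 79.2]
eef_rot: [180.0, -0.5, 24.4]
wrist_force: [-1.8, 0.9, 2.8]
finger_gap: 20.5
clock: 15.3
ee_pos: [510.8, -165.6, 78.4]
eef_rot: [179.9, -0.6, 24.4]
wrist_force: [-2.3, 1.7, 5.5]
finger_gap: 20.7
```

```bash
for i in 1 2 3 4; do python3 -m inch '{"claw":[0.01,0.01],"slide":[[0,0,0.003],[0,0,0.003]],"spin":[0,0]}'; done
```

```text
clock: 15.5
ee_pos: [510.8, -165.6, 74.6]
eef_rot: [179.9, -0.6, 24.5]
wrist_force: [-7.8, 0.5, 18.8]
finger_gap: 20.6
clock: 15.7
ee_pos: [510.6, -165.9, 74.4]
eef_rot: [179.9, -0.6, 24.5]
wrist_force: [-8.9, 4.8, 22.6]
finger_gap: 20.9
clock: 15.9
ee_pos: [510.6, -165.8, 74.4]
eef_rot: [179.8, -0.6, 24.5]
wrist_force: [-7.9, 4.3, 21.2]
finger_gap: 20.9
clock: 16.1
ee_pos: [510.6, -165.7, 74.4]
eef_rot: [179.7, -0.7, 24.6]
wrist_force: [-7.5, 5.1, 20.7]
finger_gap: 20.7
```

```bash
python3 -m inch '{"claw":[0.01,0.01],"slide":[[-0.001,0,0.005],[-0.0005,0,0.005]],"spin":[0,0]}'; python3 - <<'E'
from station import ctrl
from h import *
import cv2
for k in ["side","wrist"]:
    d=ctrl.get_image(k); cv2.imwrite(f"pics/{k}4.png",d["image"][:,:,::-1])
s=ctrl.read_state();print(s["ee_pos"],s["eef_rot"],s["wrist_force"],s["torque"])
a=cv2.imread("pics/side4.png");b=cv2.imread("pics/wrist4.png")
cv2.imwrite("pics/s4c.png",cv2.resize(a[200:310,290:390],None,fx=5.4,fy=5.4,interpolation=cv2.INTER_CUBIC))
cv2.imwrite("pics/w4c.png",cv2.resize(b[115:235,245:395],None,fx=5,fy=5,interpolation=cv2.INTER_CUBIC))
E
```

```text
clock: 16.3
ee_pos: [510.6, -166.4, 73.8]
eef_rot: [179.5, -0.9, 24.6]
wrist_force: [-12.9, 9.0, 37.8]
finger_gap: 20.6
[ 510.55832779 -166.2740521    73.79665889] [179.527772    -0.94473483  24.61642562] [-11.21359229   6.96456709  32.30411121] [ 2.96408291  3.3730234  -0.17626887]
```

View pics/s4c.png

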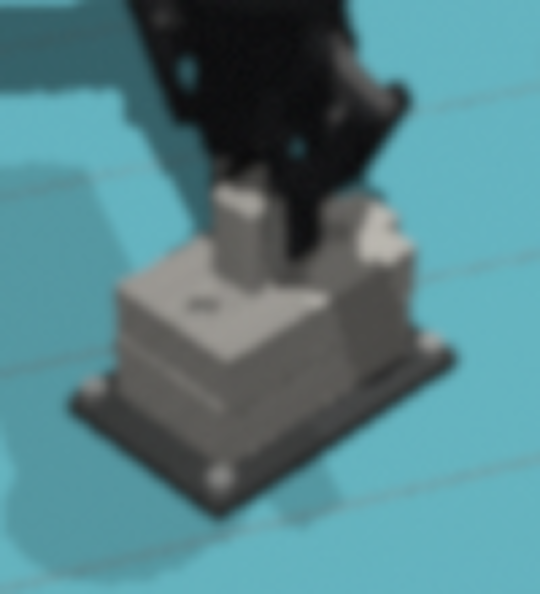

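View pics/w4c.png

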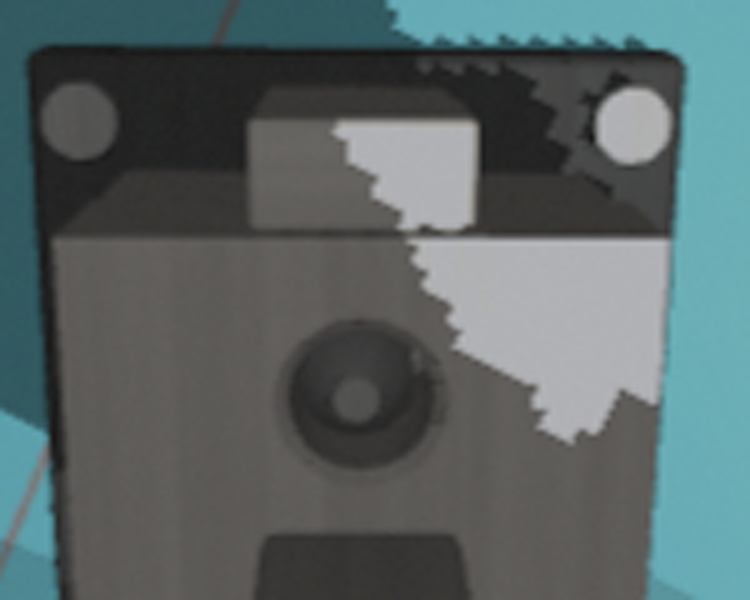

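```bash
python3 -m inch '{"claw":[0.01,0.01],"slide":[[-0.002,-0.002,0.004],[-0.001,-0.001,0.004]],"spin":[0.2,0]}'; python3 - <<'E'
from station import ctrl
import numpy as np
for i in range(3):
    s=ctrl.read_state();print(s["clock"],s["ee_pos"].round(1),s["eef_rot"].round(2),s["wrist_force"].round(1),s["torque"].round(2)); ctrl.get_image("wrist")
E
```

```text
clock: 16.6
ee_pos: [510.5, -165.8, 74.1]
eef_rot: [179.1, -1.4, 24.6]
wrist_force: [-6.6, 1.7, 24.1]
finger_gap: 20.8
16.6 [ 510.5 -165.8   74.1] [179.1   -1.41  24.59] [-6.6  1.7 24.1] [ 1.18  2.67 -0.1 ]
16.65 [ 510.5 -165.8   74.1] [179.09  -1.41  24.59] [-5.1  2.6 22.9] [ 1.    2.27 -0.09]
16.7 [ 510.5 -165.8   74.1] [179.1   -1.4   24.59] [-5.9  1.4 23.5] [ 1.08  2.31 -0.09]
```

```bash
python3 - <<'E'
from station import ctrl
from h import *
import cv2
d=ctrl.get_image("side");a=d["image"][:,:,::-1]; cv2.imwrite("pics/side5.png",a)
cv2.imwrite("pics/s5c.png",cv2.resize(a[235:295,300:375],None,fx=10,fy=10,interpolation=cv2.INTER_CUBIC))
c=cam(d)
t=np.deg2rad(24.35);b=np.array([508.5,-165.8])
for q in [(52,32),(-52,32),(-52,-32),(52,-32)]:
    for z in(40,64):
        w=[b[0]+np.cos(t)*q[0]-np.sin(t)*q[1],b[1]+np.sin(t)*q[0]+np.cos(t)*q[1],z]
        print(q,z,((proj(c,w)[0]-[300,235])*10+4).round(0))
E
```

```text
(52, 32) 40 [443.  65.]
(52, 32) 64 [443. -22.]
(-52, 32) 40 [ 97. 267.]
(-52, 32) 64 [ 93. 178.]
(-52, -32) 40 [304. 410.]
(-52, -32) 64 [303. 319.]
(52, -32) 40 [651. 192.]
(52, -32) 64 [655. 103.]
```

View pics/s5c.png

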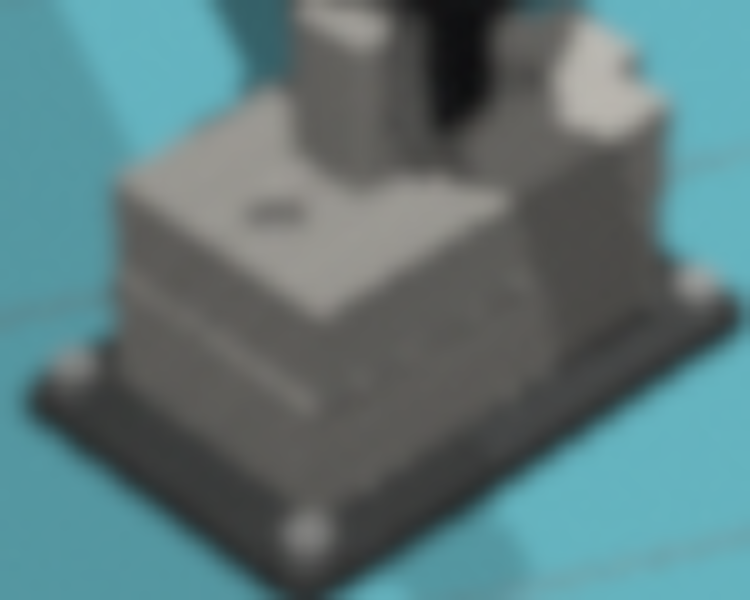

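The part is on both dowels, but each press row baked some tilt into the tool. Force and torque suggest it bears mostly on the +y side. I'll lift off, undo the tilt, and press again in fewer rows.

```bash
python3 -m inch '{"claw":[0.01,0.01,0.01,0.01,0.01,0.01,0.01,0.01,0.01],"slide":[[0,0,-0.003],[0,0,-0.004],[0,0,-0.005],[0,0,-0.005],[0,0,-0.005],[0,0,-0.005],[0,0,-0.005],[0,0,-0.005],[0,0,0]],"spin":[0,0,0,0,0,0,0,0,0]}'; python3 -m inch '{"claw":[0.01,0.01,0.01,0.01,0.01,0.01,0.01],"slide":[[0,0,-0.045],[0,0,-0.045],[0,0,0],[0,0,0],[0,0,0],[0,0,0],[0,0,0]],"spin":[0,0,0,0,0,0,0]}'; python3 -c "
from h import *;to([509.8,-165.4,105],24.3)"
```

```text
clock: 17.7
ee_pos: [509.0, -165.6, 112.6]
eef_rot: [179.2, -1.4, 24.5]
wrist_force: [1.1, 0.6, -3.6]
finger_gap: 20.6
clock: 18.4
ee_pos: [503.1, -164.7, 200.5]
eef_rot: [179.5, -0.9, 24.4]
wrist_force: [-0.8, -0.1, -3.1]
finger_gap: 20.8
pos [ 503.1 -164.7  200.5] rot [179.52  -0.89  24.42] F [-0.8 -0.1 -3.1] gap 20.8 t 18.4
slide mm [ 4.3  2.6 95.6] spin 0.12
```

```bash
python3 -m inch '{"claw":[0.01,0.01,0.01,0.01,0.01,0.01,0.01,0.01,0.01,0.01,0.01],"slide":[[0.0005,0.0003,0.005],[0.0005,0.0003,0.006],[0.0005,0.0003,0.006],[0.0005,0.0003,0.006],[0.0005,0.0003,0.006],[0.0005,0.0003,0.006],[0.0005,0.0003,0.006],[0.0005,0.0003,0.006],[0,0,0.006],[0,0,0.004],[0,0,0]],"spin":[0,0,0,0,0,0,0,0,0,0,0]}'; python3 -m inch '{"claw":[0.01,0.01,0.01,0.01,0.01,0.01,0.01],"slide":[[0,0,-0.045],[0,0,-0.045],[0,0,0],[0,0,0],[0,0,0],[0,0,0],[0,0,0]],"spin":[0,0,0,0,0,0,0]}'; python3 -c "
from h import *;to([509.8,-165.4,105],24.3)"
```

```text
clock: 19.5
ee_pos: [507.6, -165.2, 134.9]
eef_rot: [179.7, -0.5, 24.4]
wrist_force: [-0.5, 0.3, -4.9]
finger_gap: 20.8
clock: 20.2
ee_pos: [504.5, -165.0, 224.3]
eef_rot: [179.9, -0.2, 24.4]
wrist_force: [-0.3, -1.3, -3.3]
finger_gap: 21.0
pos [ 504.5 -165.   224.3] rot [179.93  -0.18  24.36] F [-0.3 -1.3 -3.3] gap 21.0 t 20.2
slide mm [  4.3   2.4 119.3] spin 0.06
```

```bash
python3 -m inch '{"claw":[0.01,0.01,0.01,0.01,0.01,0.01,0.01,0.01,0.01,0.01,0.01,0.01],"slide":[[0.0004,0.0002,0.008],[0.0004,0.0002,0.01],[0.0004,0.0002,0.01],[0.0004,0.0002,0.01],[0.0004,0.0002,0.01],[0.0004,0.0002,0.01],[0.0004,0.0002,0.01],[0.0004,0.0002,0.01],[0,0,0.01],[0,0,0.008],[0,0,0.004],[0,0,0]],"spin":[0,0,0,0,0,0,0,0,0,0,0,0]}'; python3 -m inch '{"claw":[0.01,0.01],"slide":[[0,0,0],[0,0,0]],"spin":[0,0]}'; python3 -c "
from h import *;to([509.2,-165.2,100],24.3)"
```

```text
clock: 21.4
ee_pos: [506.6, -165.0, 111.3]
eef_rot: [-179.9, 0.2, 24.4]
wrist_force: [-0.6, 0.2, -2.2]
finger_gap: 20.9
clock: 21.6
ee_pos: [507.2, -165.1, 111.9]
eef_rot: [-179.9, 0.2, 24.4]
wrist_force: [-0.4, -0.3, -3.2]
finger_gap: 20.8
pos [ 507.2 -165.1  111.9] rot [-1.7991e+02  1.7000e-01  2.4360e+01] F [-0.4 -0.3 -3.2] gap 20.8 t 21.6
slide mm [ 1.8  0.9 11.9] spin 0.06
```

```bash
python3 -m inch '{"claw":[0.01,0.01,0.01,0.01],"slide":[[0.0015,0.0009,0.003],[0,0,0.003],[0,0,0.003],[0,0,0]],"spin":[0,0,0,0]}'; python3 -c "
from h import *;to([509.2,-165.2,95],24.3)"; python3 -m inch '{"claw":[0.01,0.01,0.01,0.01],"slide":[[0,0,0.003],[0,0,0.003],[0,0,0.002],[0,0,0]],"spin":[0,0,0,0]}';  python3 -c "
from h import *;to([509.2,-165.2,85],24.3)"
```

```text
clock: 22.0
ee_pos: [509.9, -165.3, 103.3]
eef_rot: [-180.0, 0.0, 24.4]
wrist_force: [-0.6, 0.2, -3.9]
finger_gap: 20.6
pos [ 509.9 -165.3  103.3] rot [-1.7998e+02  3.0000e-02  2.4370e+01] F [-0.6  0.2 -3.9] gap 20.6 t 22.0
slide mm [-0.6 -0.4  8.3] spin 0.07
clock: 22.4
ee_pos: [509.8, -165.4, 94.5]
eef_rot: [-180.0, 0.0, 24.4]
wrist_force: [-0.3, -0.2, -3.6]
finger_gap: 20.9
pos [ 509.8 -165.4   94.5] rot [-1.7998e+02  4.0000e-02  2.4370e+01] F [-0.3 -0.2 -3.6] gap 20.9 t 22.4
slide mm [-0.5 -0.4  9.5] spin 0.07
```

```bash
python3 -m inch '{"claw":[0.01,0.01,0.01,0.01,0.01],"slide":[[-0.0005,-0.0004,0.003],[0,0,0.003],[0,0,0.003],[0,0,0.003],[0,0,0]],"spin":[0,0,0,0,0]}';  python3 -c "
from h import *;to([509.2,-165.2,80],24.3)"
```

```text
clock: 22.9
ee_pos: [509.2, -165.2, 81.4]
eef_rot: [-180.0, 0.0, 24.4]
wrist_force: [0.2, 0.0, -4.4]
finger_gap: 20.7
pos [ 509.2 -165.2   81.4] rot [-1.7998e+02  4.0000e-02  2.4380e+01] F [ 0.2  0.  -4.4] gap 20.7 t 22.9
slide mm [-0.  -0.   1.4] spin 0.08
```

```bash
python3 -m inch '{"claw":[0.01,0.01],"slide":[[0,0,0.006],[0,0,0.005]],"spin":[0,0]}'; python3 - <<'E'
from station import ctrl
for i in range(3):
    s=ctrl.read_state();print(s["clock"],s["ee_pos"].round(1),s["eef_rot"].round(2),s["wrist_force"].round(1),s["torque"].round(2)); ctrl.get_image("side")
E
```

```text
clock: 23.1
ee_pos: [509.9, -165.9, 74.1]
eef_rot: [179.9, 0.0, 24.5]
wrist_force: [-14.0, 4.4, 38.6]
finger_gap: 20.9
23.1 [ 509.9 -165.9   74.1] [1.7988e+02 4.0000e-02 2.4510e+01] [-14.    4.4  38.6] [2.16 3.56 0.18]
23.15 [ 510.3 -165.8   74.6] [ 1.7986e+02 -3.0000e-02  2.4540e+01] [-7.4  3.3 17.1] [1.35 2.06 0.17]
23.2 [ 510.2 -165.7   74.6] [ 1.7986e+02 -5.0000e-02  2.4530e+01] [-7.9  1.  16.1] [0.84 1.88 0.15]
```

```bash
python3 -m inch '{"claw":[0.01],"slide":[[-0.0015,-0.0005,0.006]],"spin":[0.2]}'; python3 - <<'E'
from station import ctrl
for i in range(4):
    s=ctrl.read_state();print(s["clock"],s["ee_pos"].round(1),s["eef_rot"].round(2),s["wrist_force"].round(1),s["torque"].round(2)); ctrl.get_image("side")
E
```

```text
clock: 23.35
ee_pos: [509.7, -166.3, 73.6]
eef_rot: [179.7, -0.2, 24.5]
wrist_force: [-13.0, 5.9, 34.7]
finger_gap: 20.8
23.35 [ 509.7 -166.3   73.6] [179.7   -0.18  24.47] [-13.    5.9  34.7] [2.48 3.7  0.19]
23.4 [ 509.7 -166.2   73.6] [179.68  -0.21  24.47] [-9.3  4.1 27. ] [1.55 2.56 0.17]
23.45 [ 509.7 -166.3   73.6] [179.68  -0.21  24.47] [-9.2  3.8 27.2] [1.64 2.58 0.17]
23.5 [ 509.8 -166.2   73.6] [179.68  -0.21  24.47] [-9.3  4.  27. ] [1.67 2.52 0.2 ]
```

```bash
python3 - <<'E'
from station import ctrl
import cv2
a=ctrl.get_image("side")["image"][:,:,::-1]; cv2.imwrite("pics/side6.png",a)
cv2.imwrite("pics/s6c.png",cv2.resize(a[235:295,300:375],None,fx=10,fy=10,interpolation=cv2.INTER_CUBIC))
b=ctrl.get_image("wrist")["image"][:,:,::-1]; cv2.imwrite("pics/wrist6.png",b)
cv2.imwrite("pics/w6c.png",cv2.resize(b[115:235,245:395],None,fx=5,fy=5,interpolation=cv2.INTER_CUBIC))
E
```

```text
(no output)
```

View pics/s6c.png

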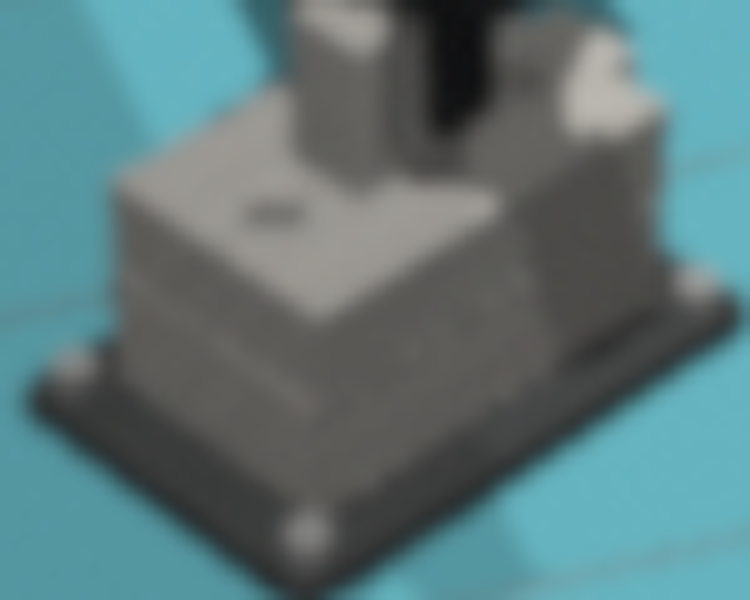

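View pics/w6c.png

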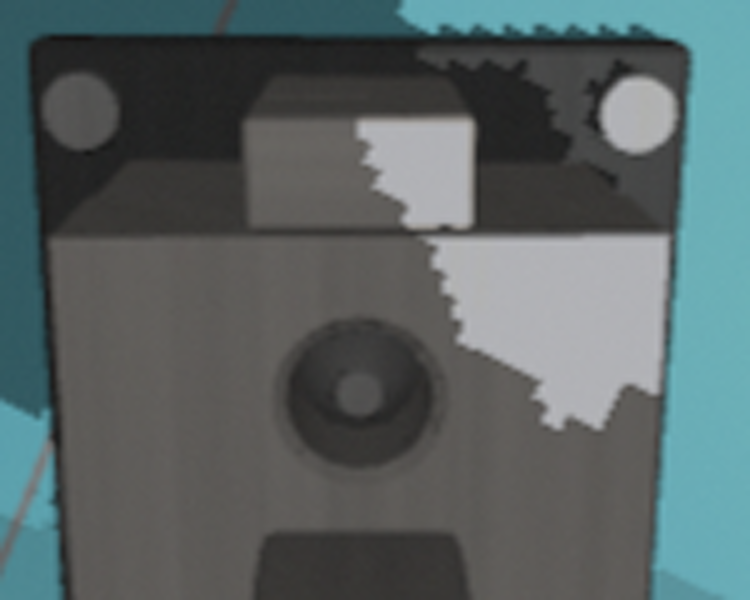

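```bash
python3 - <<'E'
from station import ctrl
s=ctrl.read_state();print(s["clock"],s["ee_pos"].round(1),s["wrist_force"].round(1),s["finger_gap"])
print(ctrl.job_done())
s=ctrl.read_state();print(s["clock"],s["ee_pos"].round(1),s["wrist_force"].round(1))
E
```

```text
23.65 [ 509.7 -166.3   73.6] [-9.9  3.8 26.8] 20.692141477933532
the job is handed in; nothing more can be done
None
the job is handed in; nothing more can be done
```

The silver upper half is on both dowels of the silver base, pressed down against the spring plate and still held. I handed the job in at 23.65 s. No verdict came back, so I can't confirm how it was judged.

**What I did:** I gripped the rib with 90 N and carried the half to the base, wide hole to the thick dowel. The first press had tilted the tool and seemed to bear mostly on one long side. I lifted it off, took most of the tilt out and pressed again. I did not touch the cup, dish, tray, handpiece or the coloured look-alikes.

**Last checks that agree with it being shut:**
- **Push:** it held steady at about 27 N, where 10 to 12 N is needed to shut the mould.
- **Travel:** from first touching the spring plate, the tool went down about 6.4 mm; the full spring travel is 6 mm.
- **Fit:** the wrist view shows the thick dowel inside the wide hole. In the side view I could see no gap along the seam, but the thin dowel could not be seen directly.

**What was less clean:**
- **Side load and offset:** about 10 N of sideways force remained at the end. A thin line along the seam at the -x end suggests the upper half sits slightly towards +x, within the clearance of the holes.
- **Evenness:** the torque readings did not settle how evenly the faces bear. The pictures cannot rule out a gap of a few tenths of a millimetre.
- **Brief peaks:** wrist force reached about 39 N for a moment while pressing; peaks between readings were not recorded.

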